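# Tighten the lap nut on the graver hone

## Robot

A 6-joint arm with a two-finger parallel gripper is mounted at the origin on the work surface. World frame = base frame: x ahead of the robot, y to its left, z up, the work surface at z = 0. Lengths are in m, angles in rad, forces in N, time in s.
With the tool pointing down it reaches from about 0.35 to 0.85 m from the base axis. Payload 8.1 kg.
Tool frame: the origin (TCP) lies at the very end of the fingers, on their centre line; the grasp point (between the pads) lies robot.hold_point_z behind it (robot.hold_point_z is the distance from the TCP to the grasp point, in m); z points along the fingers, y is the direction in which the jaws open and shut (so a half turn about z gives the same grasp; the last joint's range is limited). The gripper opens to 93 mm and grips with 3 to 60 N. Pads are 15 mm wide; open, the fingers measure 128 mm over their backs; the gripper's body (75 mm by 188 mm) begins 65 mm behind the grasp point.
Start: joints at [-0.085, 0.13, 1.488, -0, 1.523, -0.085], TCP at [0.6, 0, 0.219] pointing down, gripper open.
Joint ranges: [-2.96, 2.96], [-0.89, 2.26], [0.02, 2.5], [-1.34, 4.48], [0, 2.73], [-2.66, 2.66]. Speed limits (rad/s): [2.39, 2.39, 2.79, 3.14, 3.14, 3.14].

## Interface

Orientations are given as a rotation vector (axis times angle).
In Python, from plant import robot, cams gives the robot as it stands. The module is installed in compiled form; this text tells all that it offers.
- The arm moves only by the tool step_arm, never from a script. Its argument "deltas" is a list of rows, each an object with "offset": the shift along the tool's x, y, z in cm, a list of three; "roll": the turn about the tool's z in rad. In form: [{"offset": [x, y, z], "roll": roll}, ...]. A call has 1 to 12 rows; each row shifts and turns the commanded pose from where the row before left it, along the tool's axes as they then stand; what a row does not reach is not made up. A row lasts 1/8 s, in which the tool goes at most 62.5 mm and 10.7 degrees, less where a joint would pass 70% of its speed; a pose out of reach is approached as far as the arm can. A call with a gripper value outside its range is refused whole. "fingers" is the finger opening in cm, from 0 to 9.3, set as the call begins (left out, the last holds). The fingers move at their own pace and stop on an object; "grip_force" is the grip in N (left out, the last holds). Time passes only in rows, so rows that do not move let the fingers close. It gives the time, the measured TCP pose, the force and the opening at its end, in the units of the state.
- robot.read_state(): the state, without advancing time (a new reading comes with each control period).
- cams.read_camera(name): name is "scene" or "side" or "wrist"; returns a dict with "pixels" (400x640x3 uint8, red, green, blue), "fx", "fy", "cx", "cy" (pixels), "extrinsics" (4x4, takes a point from world to camera coordinates). Camera axes: x right, y down, z forward; pixel columns grow to the right and rows downward; lengths in m; the calibration is good to about 2 mm. A picture is of the moment at which its call begins. There is no depth.
- robot.close_job(): hands the job in, once; it reports no verdict.
Trained networks look in a picture, given as the dict that the camera call returned (one of the last four; its "shot" number tells which), for a name from the list of things; names that differ only in an ending like _2 or _b are one class to them, and where a whole thing is asked for, a point or a joint stands for the part that bears it (a point fixed in the world has none). Each returns a list of dicts, best first, with "score" (0 to 1); they miss things now and then, are a little off and sometimes report something else, mostly with a low value. They report only what shows in the picture. A call takes as long as a camera call.
- cams.boxes_of(picture, thing): "xy" ([column, row] in pixels, amid what is visible of it).
- cams.silhouettes(picture, thing): "mask" (400x640 bool, what is visible of it) and "xy" ([column, row] in pixels, amid what is visible of it).
- cams.pinpoint(picture, thing): "xy" ([column, row] in pixels: a listed point, or the origin of a listed thing).
The state is a dict: "t": time; "q": joint angles; "dq": joint speeds; "joint_torque": joint torques, N m; "tool_pos": TCP position; "orientation": TCP orientation; "force": force on the tool from outside, world axes, zero at the start; "wrist_torque": the same for the moment, N m; "opening": finger opening in m.
Only numpy, scipy, OpenCV 4.12 (cv2) and the standard library are available. Lean on these libraries where they do the work, as an engineer would, in place of code of your own. Each camera call takes 0.05 s, during which the arm holds its last target. There are 200 camera calls.

## Task

The brass lap on the blue graver hone has come loose and spins with its red thumb nut. Push the yellow-handled spindle lock fully in between the lap's pins (if a pin stands in its way, turn the free lap a little first), tighten the red nut clockwise until it is fully home, then draw the lock fully back out so that the lap is free to run, and let go. Leave the other things on the bench where they are.

Things in the scene. Friction and masses are not known exactly. Their poses are not given: they have to be found in the camera images.
- hone: Graver hone, fixed blue wedge, 157 mm high. Origin on the bench under the spindle; x away from its sloped front, y to the lock's side, z up. Base x -85..85, y -115..155 mm. Aluminium deck 180 x 256 mm slopes 0.5 rad (29 deg) down towards -x; its upper face is 85 mm above the origin. The spindle axis starts there, square to the deck, so it leans 0.5 rad from vertical towards -x.
- nut_grip (a point): Grip point on the axis of the red round knurled thumb nut (32 mm diameter, 40 mm tall, white mark on top): 19.5 mm below its top, 25 mm above the lap's face, 53 mm above the deck along the axis. z points out of the nut along the spindle axis; x and y turn with the nut. Below it a 42 mm flange, 4 mm thick, on the lap. Take it by its sides, tool along the sloping axis.
- nut (a joint): Turn of the nut relative to the lap, rad: grows clockwise as seen looking down on the nut (tightening). A solid stop at 1.1 is fully home; starts between 0 and 0.35. Its thread drags with 0.12 N m, far more than the lap's bearing: with the lock out the lap just turns with the nut.
- lap (a joint): Angle of the lap about the spindle, rad, anticlockwise positive seen from above; turns freely. Brass disc, 116 mm diameter, grey face 28 mm above the deck. 12 evenly spaced 8 mm steel pins stick out radially from under it to a radius of 72 mm, 14 mm above the deck. At angle a, pins stand at a + 15, 45, 75.. deg anticlockwise from hone x; the bolt enters at 90 deg.
- lock (a joint): Slide of the spindle lock, m: 0 fully out, 0.020 fully in, starts between 0 and 0.003; stays where left (drag 2 N). It slides level, parallel to the deck, towards the spindle (hone -y) to lock. Its 12 mm round-nosed bolt goes between two pins: a pin a little aside is pushed on, one within 5 deg of it stops the bolt: turn the lap then (by its nut). Locked, the lap keeps about 0.2 rad of play.
- lock_grip (a point): Middle of the lock's yellow cylinder handle (22 mm diameter, 28 mm tall, on a thin steel stem, axis square to the deck): 52 mm above the deck, 118 mm from the spindle axis when out; moves with the lock. x points up the deck's slope, y away from the spindle along the slide, z out of the deck. Grip it across x. Two dark rails beside the slide, 22 mm high, end 16 mm below the handle.
- spare_lap: Bystander: spare brass lap lying flat, 116 mm diameter, 8 mm thick; origin under its centre.
- graver_a: Bystander: graver with dark wooden handle, 100 mm long, lying near the hone.
- graver_b: Bystander: graver with green handle, 100 mm long, lying near the hone.
- loupe: Bystander: black loupe, 42 mm diameter, 30 mm tall, standing.
- oil_jar: Bystander: small oil jar, 44 mm diameter, 55 mm tall, standing.
- ring_clamp: Bystander: wooden ring clamp, 100 x 24 x 24 mm, lying.
- shot_dish: Bystander: white dish, 70 mm diameter, 30 mm tall.

How it is judged:
By the outcome, as a careful person would: the job done as asked, in the order asked, and still so for the second after the job is handed in, with the robot touching nothing.
It also fails if it takes over 67 s, if anything falls off the work surface, if the arm or the gripper's body presses on something with over 40 N, if the wrist force passes 120 N, or if a joint passes its speed limit or range.

## Working session

There is one attempt and no reset: what is moved stays moved. The work goes in short steps, Python scripts to look and compute and a tool call to move; the robot and the scene stay as the last step left them, time stands still between calls to the robot, and variables do not carry over. Pictures are saved under pics/ and viewed, about 8 in all and at most 12, crops included, and the job is handed in when it is done.

Besides the shell and the picture viewer there is one more tool, called after "Call:" as name(argument=value, ...), one argument or row to a line, values as JSON. step_arm: Moves the arm, as the interface text tells. Its arguments: {"type":"object","properties":{"deltas":{"type":"array"},"fingers":{"type":"number"},"grip_force":{"type":"number"}},"required":["deltas"]}

```bash
mkdir -p pics
cat > h.py <<'E'
import numpy as np, cv2
from plant import robot, cams
from scipy.spatial.transform import Rotation as R
from scipy.optimize import least_squares
def shot(n,save=None):
    p=cams.read_camera(n)
    if save: cv2.imwrite('pics/'+save,cv2.cvtColor(p['pixels'],cv2.COLOR_RGB2BGR))
    return p
def proj(p,X):
    X=np.atleast_2d(X);c=X@p['extrinsics'][:3,:3].T+p['extrinsics'][:3,3]
    return np.c_[p['fx']*c[:,0]/c[:,2]+p['cx'],p['fy']*c[:,1]/c[:,2]+p['cy']]
def tri(obs):
    f=lambda X:np.concatenate([(proj(p,X)[0]-xy) for p,xy in obs])
    s=least_squares(f,[.6,0,.1]);return s.x,np.abs(s.fun).max()
E
python3 - <<'E'
from h import *
s=robot.read_state();print(s['t'],s['tool_pos'],s['orientation'],s['opening'],robot.hold_point_z)
P={n:shot(n,n+'1.png') for n in['scene','side']}
for th in['hone','nut_grip','lock_grip']:
    o=[]
    for n,p in P.items():
        r=cams.pinpoint(p,th);print(th,n,[(np.round(a['xy'],1),round(a['score'],2)) for a in r[:2]])
        if r:o.append((p,np.array(r[0]['xy'])))
    if len(o)==2:print(tri(o))
for n,p in P.items(): print(n,p['fx'],np.round(-p['extrinsics'][:3,:3].T@p['extrinsics'][:3,3],3))
a=[cv2.imread(f'pics/{n}1.png') for n in P]
E
```

```text
0.0 [5.99438382e-01 6.60721290e-05 2.17609927e-01] [-2.22046431e+00 -2.22049436e+00  1.84831520e-03] 0.0930198571447497 0.0188
hone scene [(array([297.8, 220.6]), 0.65), (array([277.5, 183.1]), 0.56)]
hone side [(array([343.3, 224.7]), 0.9)]
(array([ 5.80346984e-01, -1.81831949e-02,  1.08567842e-04]), np.float64(0.5331279107561215))
nut_grip scene [(array([280.8, 182.5]), 0.74)]
nut_grip side [(array([343.5, 173. ]), 0.54)]
(array([ 0.59785963, -0.04573006,  0.12481905]), np.float64(3.021939117672133))
lock_grip scene [(array([293.6, 155.3]), 0.51)]
lock_grip side [(array([342.3, 223.6]), 0.72), (array([393.5, 173. ]), 0.47)]
(array([ 0.53505452, -0.0116457 ,  0.09262678]), np.float64(31.805682518045842))
scene 428.44820679412254 [1.151 0.521 0.827]
side 466.77653328010337 [0.089 0.665 0.668]
```

View pics/scene1.png

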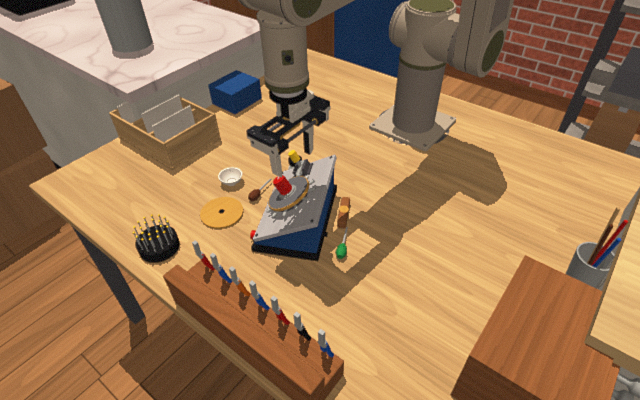

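View pics/side1.png

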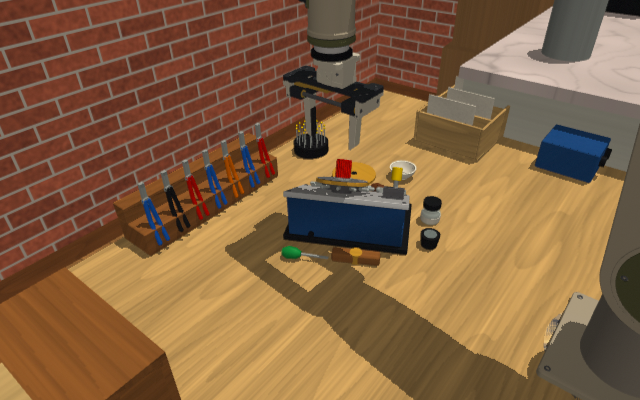

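Vertical is the only attitude the moves allow, so I'll grip across hone y, where the pads lie along the leaning cylinders. Next I fit the hone pose.

```bash
cat >> h.py <<'E'
S,C=np.sin(.5),np.cos(.5)
def hp(x,y,n): # deck-frame: x along slope, y, n normal above deck, at spindle
    return np.array([x*C-n*S,y,.085+x*S+n*C])
def W(v,H):
    c,s=np.cos(v[2]),np.sin(v[2]);H=np.atleast_2d(H);return np.c_[v[0]+c*H[:,0]-s*H[:,1],v[1]+s*H[:,0]+c*H[:,1],H[:,2]]
E
python3 - <<'E'
from h import *
P={n:shot(n,n+'2.png') for n in['scene','side','wrist']}
for n,p in P.items():
    hsv=cv2.cvtColor(p['pixels'],cv2.COLOR_RGB2HSV)
    for th in['hone','nut_grip','lock_grip','lock','nut']:
        r=cams.pinpoint(p,th) if th not in('lock','nut') else cams.silhouettes(p,th)
        print(n,th,[(np.round(a['xy'],1),round(a['score'],2)) for a in r[:2]])
    for nm,lo,hi in(('yel',(24,180,120),(32,255,255)),('red',(0,220,110),(4,255,255))):
        m=cv2.inRange(hsv,lo,hi);k,l,st,ce=cv2.connectedComponentsWithStats(m)
        print(n,nm,[(np.round(ce[i],1),st[i].tolist()) for i in range(1,k) if st[i,4]>25])
E
```

```text
scene hone [(array([298.7, 218.6]), 0.97)]
scene nut_grip [(array([280.6, 181.6]), 0.7)]
scene lock_grip [(array([293.4, 155.5]), 0.75)]
scene lock [(array([299.1, 158. ]), 0.49)]
scene nut [(array([283.2, 186.9]), 0.82), (array([229.6, 176.8]), 0.37)]
scene yel []
scene red [(array([282.1, 184.6]), [274, 177, 17, 17, 115])]
side hone [(array([344.2, 223. ]), 0.78)]
side nut_grip [(array([343.9, 171.5]), 0.61), (array([303.5, 255.3]), 0.43)]
side lock_grip [(array([393.2, 168.7]), 0.62)]
side lock [(array([394. , 176.4]), 0.65)]
side nut [(array([344.2, 166.8]), 0.87)]
side yel [(array([396.8, 173.6]), [392, 167, 11, 14, 121])]
side red [(array([262.6, 150.3]), [258, 138, 12, 25, 143]), (array([343.4, 168.2]), [336, 159, 16, 19, 243]), (array([271.7, 168.6]), [270, 163, 5, 11, 30]), (array([266.6, 171.6]), [265, 166, 5, 11, 33]), (array([193.3, 189.7]), [187, 176, 16, 28, 189]), (array([205.2, 208.5]), [202, 202, 7, 13, 43]), (array([198.8, 212.6]), [196, 206, 7, 13, 44])]
wrist hone [(array([312.1, 187.7]), 0.98)]
wrist nut_grip [(array([314. , 247.2]), 0.94)]
wrist lock_grip []
wrist lock []
wrist nut [(array([316.1, 246.1]), 0.89)]
wrist yel []
wrist red [(array([547.4,   1.4]), [541, 0, 18, 5, 52]), (array([586.3,   8.6]), [574, 3, 24, 12, 152]), (array([552.9,  18.4]), [538, 11, 32, 16, 220]), (array([516.6, 208.9]), [505, 203, 24, 13, 138]), (array([546.1, 219.5]), [533, 213, 35, 17, 133]), (array([513.6, 223.5]), [502, 218, 24, 12, 127]), (array([317.2, 248.2]), [298, 221, 42, 54, 1459]), (array([390.7, 230.8]), [383, 226, 15, 9, 70]), (array([557.1, 238.8]), [530, 228, 63, 24, 200])]
```

View pics/wrist2.png

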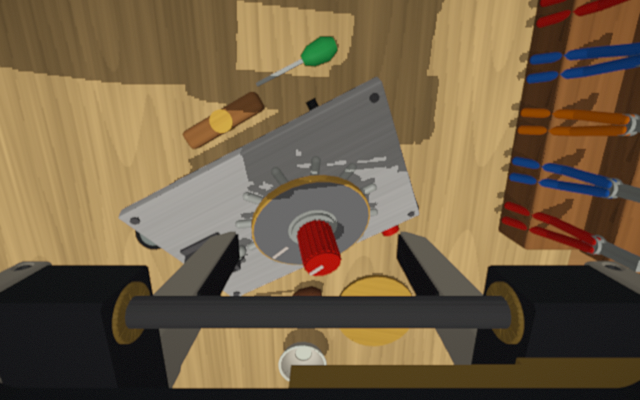

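The wrist view shows the hone turned about 27° from my assumption (deck top edge from (120,213) to (378,80)). The nut is at (318,248) and the lock is hidden behind the left finger near (225,250). Now I fit x, y, yaw and lock slide.

Run:
```python
from h import *
P={n:shot(n) for n in['scene','side','wrist']}
obs=[('scene','h',(298.7,218.6),3),('side','h',(344,223.5),3),('wrist','h',(312.1,187.7),4),
('scene','n',(281,182.5),1),('side','n',(343.5,169.5),1),('wrist','n',(315,247.2),2),
('scene','l',(294,156.5),2),('side','l',(396.8,173.6),1)]
def pt(v,k): return W(v,{'h':np.zeros(3),'n':hp(0,0,53e-3),'l':hp(0,.118-.0015,.052)}[k])
f=lambda v:np.concatenate([(proj(P[n],pt(v,k))[0]-xy)/s for n,k,xy,s in obs])
s=least_squares(f,[.58,-.02,2.0],loss='soft_l1');v=s.x;print(v)
for n,k,xy,_ in obs:print(n,k,np.round(proj(P[n],pt(v,k))[0]-xy,1))
print('nut',pt(v,'n'),'lock',pt(v,'l'))
p=P['wrist'];im=cv2.cvtColor(p['pixels'],cv2.COLOR_RGB2BGR)
for x in(-.09,.09):
  for y in(-.108,.148): cv2.circle(im,tuple(proj(p,W(v,hp(x,y,0)))[0].astype(int)),4,(0,255,0),1)
t=np.linspace(0,2*np.pi,90)
for q in proj(p,W(v,[hp(.058*np.cos(a),.058*np.sin(a),.028) for a in t])):cv2.circle(im,tuple(q.astype(int)),1,(255,0,255),-1)
for a in np.radians(np.arange(0,360,30)):
  q=proj(p,W(v,[hp(r*np.cos(a+.26),r*np.sin(a+.26),.014) for r in(.058,.072)])).astype(int);cv2.line(im,tuple(q[0]),tuple(q[1]),(0,255,255),1)
cv2.imwrite('pics/fit.png',cv2.resize(im[60:320,100:460],None,fx=2.2,fy=2.2))
```

```text
[ 0.58763486 -0.01981487  2.04341056]
scene h [-2.8  3.9]
side h [-2.5 -0.7]
wrist h [-4.3 -0.2]
scene n [1.7 1.8]
side n [ 0.3 -1.1]
wrist n [1.2 0.1]
scene l [-0.  -0.9]
side l [0.8 0.1]
nut [[ 0.59920169 -0.04243907  0.13151188]] lock [[ 0.49525402 -0.0950448   0.13063429]]
```

View pics/fit.png

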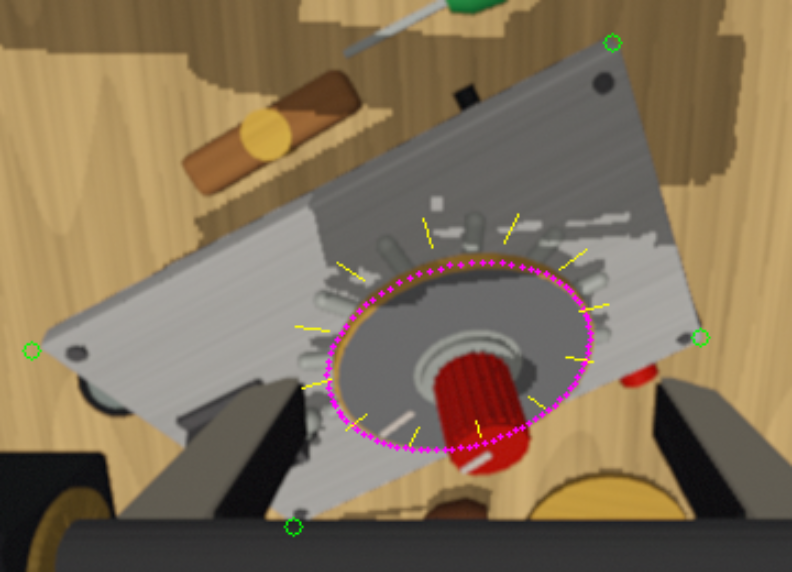

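Run:
```python
from h import *
p=shot('wrist')
c=np.array([(385,240),(473,217),(553,238),(603,280),(320,298),(305,360)])/2.2+[100,60]
cor=np.array([(610,40),(42,345),(702,338)])/2.2+[100,60]
CH=np.array([hp(.09,-.108,0),hp(.09,.148,0),hp(-.09,-.108,0)])
NX=np.array([[316,247.]])
def pix(v,a,i): return proj(p,W(v,hp(.072*np.cos(a),.072*np.sin(a),.014)))[0]
v0=np.array([.5876,-.0198,2.0434])
s=least_squares(lambda v:np.concatenate([(proj(p,W(v,CH))-cor).ravel(),(proj(p,W(v,hp(0,0,.053)))-NX).ravel()]),v0);print('wrist fit',s.x,np.round(s.fun,1))
for v in(v0,s.x):
  for q in c:
    A=np.radians(np.arange(0,360,.5));d=[np.linalg.norm(pix(v,a,0)-q) for a in A];i=np.argmin(d);print(round(np.degrees(A[i]),1),round(d[i],1),end='; ')
  print(W(v,hp(0,.1165,.052)),W(v,hp(0,0,.053)))
```

```text
wrist fit [ 0.58847904 -0.01894742  2.04352876] [ 1.9  0.3 -3.4  1.6  0.2 -0.8  1.2 -0.5]
358.5 2.9; 329.5 2.5; 299.5 4.6; 267.5 0.6; 29.0 4.6; 61.0 5.6; [[ 0.49521837 -0.09502895  0.13063429]] [[ 0.59916658 -0.04242431  0.13151188]]
359.5 3.4; 330.5 3.4; 300.0 5.9; 267.0 1.8; 30.5 4.3; 62.0 4.6; [[ 0.49610709 -0.09418827  0.13063429]] [[ 0.60004854 -0.04157024  0.13151188]]
```

Pins are near 0, 30, 60 and 90°, so one blocks the bolt. I need to turn the lap about 15° with the nut first, starting by moving above it.

Call:
step_arm(
  deltas=[
    {"offset":[-2.3,0.1,0],"roll":-0.155},
    {"offset":[0,0,0],"roll":-0.155},
    {"offset":[0,0,0],"roll":-0.155},
    {"offset":[0,0,0],"roll":-0.155},
    {"offset":[0,0,0],"roll":0},
    {"offset":[0,0,0],"roll":0},
  ],
  fingers=5,
  grip_force=20,
)

```text
t: 2.25
tool_pos: [0.601, -0.023, 0.2186]
orientation: [-1.443, -2.791, 0.0]
force: [-0.3, -0.1, 0.0]
opening: 0.0499
```

```bash
cat >> h.py <<'E'
def goto(X,dbg=True):
    s=robot.read_state();M=R.from_rotvec(s['orientation']).as_matrix()
    r=np.degrees(np.arctan2(M[1,1],M[0,1]))
    print('t',round(s['t'],2),'tcp',np.round(s['tool_pos'],4),'jaw yaw deg',round(r,1),'aligned',27.1,'tilt',np.round(M[:2,2],3),'F',np.round(s['force'],1),'T',np.round(s['wrist_torque'],2),'open',round(s['opening'],4))
    print('offset cm',np.round(M.T@(np.array(X)-s['tool_pos'])*100,2))
E
python3 -c "
from h import *
goto([.6015,-.0459,.1206])"
```

```text
t 2.25 tcp [ 0.601  -0.023   0.2186] jaw yaw deg 35.3 aligned 27.1 tilt [-0. -0.] F [-0.3 -0.1  0. ] T [ 0.05 -0.02  0.03] open 0.0499
offset cm [-1.9  -1.29  9.8 ]
```

Call:
step_arm(
  deltas=[
    {"offset":[-1.9,-1.3,0],"roll":0},
    {"offset":[0,0,3],"roll":0},
    {"offset":[0,0,3],"roll":0},
    {"offset":[0,0,2],"roll":0},
    {"offset":[0,0,1.8],"roll":0},
    {"offset":[0,0,0],"roll":0},
    {"offset":[0,0,0],"roll":0},
  ],
)

```text
t: 3.12
tool_pos: [0.6021, -0.046, 0.1217]
orientation: [1.438, 2.792, 0.001]
force: [-0.1, -0.1, 0.7]
opening: 0.0501
```

```bash
python3 -c "
from h import *
goto([.6015,-.0459,.1206])
p=shot('wrist','w3.png')"
```

```text
t 3.12 tcp [ 0.6021 -0.046   0.1217] jaw yaw deg 35.5 aligned 27.1 tilt [ 0.001 -0.   ] F [-0.1 -0.1  0.7] T [-0.01 -0.03  0.04] open 0.0501
offset cm [ 0.05 -0.04  0.11]
```

View pics/w3.png

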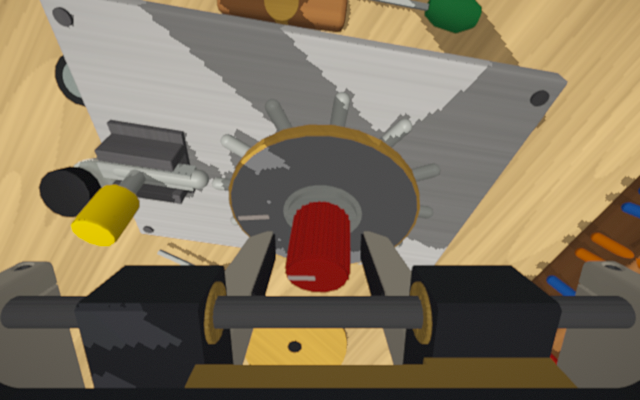

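The nut sits between the fingers at (318,250). The bolt nose at (200,180) faces a pin at (218,185). I'll close and turn the lap clockwise by about 0.3.

Call:
step_arm(
  deltas=[
    {"offset":[0,0,0],"roll":0},
    {"offset":[0,0,0],"roll":0},
    {"offset":[0,0,0],"roll":0},
    {"offset":[0,0,0],"roll":0.1},
    {"offset":[0,0,0],"roll":0.1},
    {"offset":[0,0,0],"roll":0.1},
    {"offset":[0,0,0],"roll":0},
    {"offset":[0,0,0],"roll":0},
  ],
  fingers=2.5,
  grip_force=20,
)

```text
t: 4.18
tool_pos: [0.6015, -0.0455, 0.1206]
orientation: [-1.836, -2.549, -0.001]
force: [3.8, 4.4, -0.8]
opening: 0.0327
```

```bash
python3 -c "
from h import *
goto([.6015,-.0459,.1206])
p=shot('wrist','w4.png')
im=cv2.imread('pics/w4.png');cv2.imwrite('pics/w4c.png',cv2.resize(im[60:300,60:460],None,fx=2,fy=2))"
```

```text
t 4.17 tcp [ 0.6015 -0.0455  0.1206] jaw yaw deg 18.5 aligned 27.1 tilt [0.    0.001] F [ 3.8  4.4 -0.8] T [0.52 0.01 0.32] open 0.0327
offset cm [-0.04 -0.02  0.  ]
```

View pics/w4c.png

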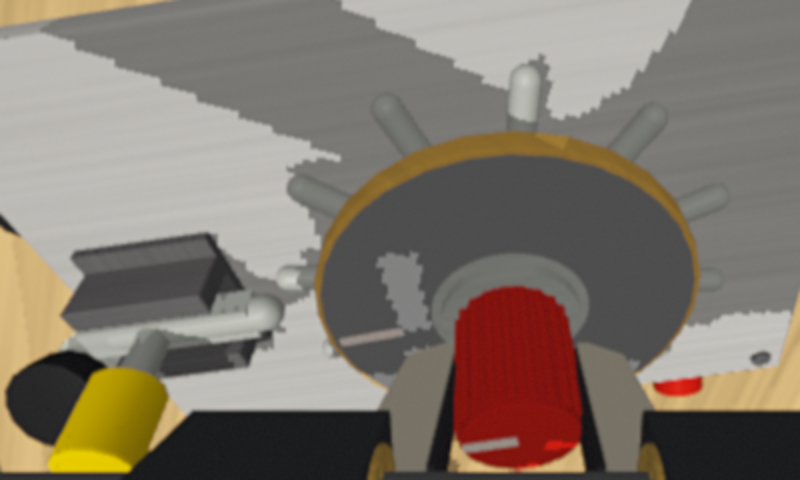

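The lap turned: pins at (290,277) and (330,345) now straddle the bolt nose at (262,312). I'll release and go to the lock.

Call:
step_arm(
  deltas=[
    {"offset":[0,0,0],"roll":0},
    {"offset":[0,0,0],"roll":0},
    {"offset":[0,0,-3],"roll":0},
    {"offset":[0,0,-4],"roll":0},
    {"offset":[0,0,0],"roll":-0.15},
    {"offset":[0,0,0],"roll":0},
  ],
  fingers=5,
)

```text
t: 4.97
tool_pos: [0.6015, -0.0464, 0.1911]
orientation: [1.644, 2.676, -0.0]
force: [-0.2, 0.5, 0.1]
opening: 0.0498
```

```bash
python3 -c "
from h import *
P=[shot('scene'),shot('side')]
hs=cv2.cvtColor(P[1]['pixels'],cv2.COLOR_RGB2HSV);print(np.argwhere(cv2.inRange(hs,(24,180,120),(32,255,255))[150:200,370:420]).mean(0)[::-1]+[370,150])
m=cv2.inRange(cv2.cvtColor(P[0]['pixels'],cv2.COLOR_RGB2HSV),(22,150,100),(33,255,255))[140:175,275:310];print(m.sum()/255,np.argwhere(m).mean(0)[::-1]+[275,140])
for p in P:
  print([(a['xy'],a['score']) for a in cams.pinpoint(p,'lock_grip')[:1]],proj(p,[.4957,-.0946,.1306]))
goto([.4957,-.0946,.113])"
```

```text
[396.80165289 173.55371901]
87.0 [293.54022989 155.79310345]
[([219.9, 213.8], 0.73)] [[293.9861047  155.71759167]]
[([395.9, 171.8], 0.69)] [[397.2609564  173.70552074]]
t 5.17 tcp [ 0.6009 -0.046   0.1896] jaw yaw deg 26.8 aligned 27.1 tilt [-0.002  0.   ] F [-0.  -0.1  0.2] T [ 0.02 -0.04 -0.05] open 0.05
offset cm [  0.4  -11.57   7.68]
```

Call:
step_arm(
  deltas=[
    {"offset":[0.2,-5.8,0],"roll":0},
    {"offset":[0.2,-5.8,0],"roll":0},
    {"offset":[0,0,0],"roll":0},
    {"offset":[0,0,3],"roll":0},
    {"offset":[0,0,3],"roll":0},
    {"offset":[0,0,1.6],"roll":0},
    {"offset":[0,0,0],"roll":0},
    {"offset":[0,0,0],"roll":0},
  ],
)

```text
t: 6.18
tool_pos: [0.4972, -0.0951, 0.1158]
orientation: [1.642, 2.676, 0.001]
force: [-0.1, 0.6, 0.1]
opening: 0.0501
```

Call:
step_arm(
  deltas=[
    {"offset":[0,0,0],"roll":0},
    {"offset":[0,0,0],"roll":0},
    {"offset":[0,0,0],"roll":0},
    {"offset":[0,0,0],"roll":0},
  ],
  fingers=1.5,
  grip_force=20,
)

```text
t: 6.68
tool_pos: [0.4965, -0.095, 0.115]
orientation: [1.643, 2.677, 0.0]
force: [-0.4, -0.5, 1.9]
opening: 0.021
```

```bash
python3 -c "
from h import *
goto([.4957,-.0946,.113])"
```

```text
t 6.67 tcp [ 0.4965 -0.095   0.115 ] jaw yaw deg 26.9 aligned 27.1 tilt [ 0.001 -0.   ] F [-0.4 -0.5  1.9] T [ 0.1  -0.11 -0.06] open 0.021
offset cm [ 0.07 -0.05  0.2 ]
```

Call:
step_arm(
  deltas=[
    {"offset":[0,0.5,0],"roll":0},
    {"offset":[0,0.5,0],"roll":0},
    {"offset":[0,0.5,0],"roll":0},
    {"offset":[0,0.3,0],"roll":0},
    {"offset":[0,0.15,0],"roll":0},
    {"offset":[0,0,0],"roll":0},
    {"offset":[0,0,0],"roll":0},
  ],
)

```text
t: 7.55
tool_pos: [0.5132, -0.0867, 0.1149]
orientation: [-1.643, -2.677, 0.002]
force: [-7.1, -4.5, 7.9]
opening: 0.0219
```

```bash
python3 -c "
from h import *
goto([.4957,-.0946,.113])"
```

```text
t 7.55 tcp [ 0.5132 -0.0867  0.1149] jaw yaw deg 26.9 aligned 27.1 tilt [-0.001 -0.001] F [-7.1 -4.5  7.9] T [-0.5   0.99 -0.02] open 0.0219
offset cm [ 0.09 -1.92  0.19]
```

Call:
step_arm(
  deltas=[
    {"offset":[0,0.15,0],"roll":0},
    {"offset":[0,0.15,0],"roll":0},
    {"offset":[0,0,0],"roll":0},
    {"offset":[0,0,0],"roll":0},
  ],
)

```text
t: 8.05
tool_pos: [0.5132, -0.0867, 0.1146]
orientation: [-1.642, -2.673, 0.01]
force: [-21.1, -9.2, 16.6]
opening: 0.0217
```

```bash
python3 -c "
from h import *
goto([.4957,-.0946,.113])
p=shot('side','s5.png')
im=cv2.imread('pics/s5.png')
p=shot('wrist','w5.png')
cv2.imwrite('pics/c5.png',np.vstack([cv2.resize(im[150:250,270:430],(640,400))[:200],cv2.imread('pics/w5.png')]))"
```

```text
t 8.05 tcp [ 0.5132 -0.0867  0.1146] jaw yaw deg 26.9 aligned 27.1 tilt [-0.007 -0.003] F [-21.1  -9.2  16.6] T [-1.55  3.39 -0.07] open 0.0217
offset cm [ 0.09 -1.92  0.18]
```

View pics/c5.png

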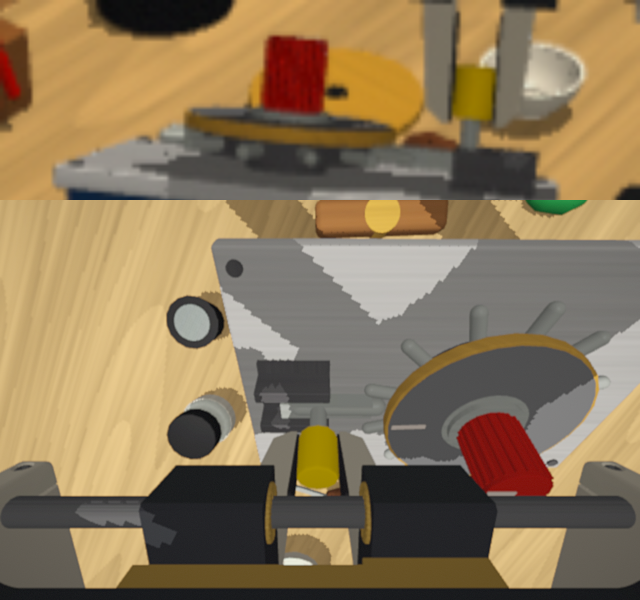

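The lock hits a hard stop at 18.5 mm of travel. Absolute position gives a slide of about 20.8 mm, so it is fully in, with the bolt between the pins at (380,410). Now I ease off, release and rise.

Call:
step_arm(
  deltas=[
    {"offset":[0,-0.3,0],"roll":0},
    {"offset":[0,0,0],"roll":0},
  ],
)

```text
t: 8.4
tool_pos: [0.5131, -0.0867, 0.1148]
orientation: [-1.643, -2.677, 0.002]
force: [-5.5, -3.1, 7.3]
opening: 0.0219
```

Call:
step_arm(
  deltas=[
    {"offset":[0,0,0],"roll":0},
    {"offset":[0,0,0],"roll":0},
    {"offset":[0,0,-4],"roll":0},
    {"offset":[0,0,-3.5],"roll":0},
    {"offset":[0,4.6,0],"roll":0},
    {"offset":[0,4.6,0],"roll":-0.1},
    {"offset":[0,0,0],"roll":-0.15},
    {"offset":[0,0,0],"roll":-0.15},
    {"offset":[0,0,0],"roll":0},
    {"offset":[0,0,0],"roll":0},
  ],
  fingers=4.6,
)

```text
t: 9.65
tool_pos: [0.5956, -0.0444, 0.1894]
orientation: [-1.083, -2.949, -0.0]
force: [-0.5, -0.4, -1.0]
opening: 0.0462
```

```bash
python3 -c "
from h import *
goto([.6015,-.0459,.1206])
p=shot('side')
hs=cv2.cvtColor(p['pixels'],cv2.COLOR_RGB2HSV);print(np.argwhere(cv2.inRange(hs,(24,180,120),(32,255,255))[150:200,370:420]).mean(0)[::-1]+[370,150],proj(p,W([.588,-.0194,2.0435],[hp(0,.118-s,.052) for s in(.0,.0015,.0185,.02)])))
"
```

```text
t 9.65 tcp [ 0.5956 -0.0444  0.1894] jaw yaw deg 49.7 aligned 27.1 tilt [-0.  0.] F [-0.5 -0.4 -1. ] T [ 0.06 -0.04 -0.02] open 0.0462
offset cm [-0.55  0.27  6.88]
[388.48739496 172.72268908] [[398.00734398 173.75888233]
 [397.30142579 173.69542676]
 [389.32629309 172.97853549]
 [388.62482732 172.91548015]]
```

The camera puts the slide at about 0.020, so the lock is in. First tightening stroke:

Call:
step_arm(
  deltas=[
    {"offset":[-0.55,0.3,0],"roll":0},
    {"offset":[0,0,3],"roll":0},
    {"offset":[0,0,2.5],"roll":0},
    {"offset":[0,0,1.4],"roll":0},
    {"offset":[0,0,0],"roll":0},
  ],
)

```text
t: 10.32
tool_pos: [0.6011, -0.0457, 0.1195]
orientation: [-1.078, -2.948, 0.001]
force: [-0.1, -0.1, 0.3]
opening: 0.046
```

Call:
step_arm(
  deltas=[
    {"offset":[0,0,0],"roll":0},
    {"offset":[0,0,0],"roll":0},
    {"offset":[0,0,0],"roll":0},
    {"offset":[0,0,0],"roll":0.1},
    {"offset":[0,0,0],"roll":0.1},
    {"offset":[0,0,0],"roll":0.1},
    {"offset":[0,0,0],"roll":0.1},
    {"offset":[0,0,0],"roll":0},
  ],
  fingers=2.5,
  grip_force=25,
)

```text
t: 11.32
tool_pos: [0.6021, -0.0457, 0.1215]
orientation: [1.642, 2.678, 0.001]
force: [-0.5, 1.8, 4.4]
opening: 0.0316
```

```bash
python3 -c "
from h import *
goto([.6015,-.0459,.1206])"
```

```text
t 11.32 tcp [ 0.6021 -0.0457  0.1215] jaw yaw deg 27.0 aligned 27.1 tilt [ 0.001 -0.   ] F [-0.5  1.8  4.4] T [ 0.46  0.13 -0.01] open 0.0316
offset cm [ 0.01 -0.06  0.09]
```

Call:
step_arm(
  deltas=[
    {"offset":[0,0,0],"roll":0.1},
    {"offset":[0,0,0],"roll":0.1},
    {"offset":[0,0,0],"roll":0.1},
    {"offset":[0,0,0],"roll":0.1},
    {"offset":[0,0,0],"roll":0},
    {"offset":[0,0,0],"roll":0},
  ],
)

```text
t: 12.08
tool_pos: [0.6018, -0.0479, 0.1222]
orientation: [2.138, 2.299, -0.004]
force: [-3.8, -6.3, 8.8]
opening: 0.0341
```

```bash
python3 -c "
from h import *
goto([.6015,-.0459,.1206])
p=shot('wrist','w6.png')
im=cv2.imread('pics/w6.png');cv2.imwrite('pics/w6c.png',cv2.resize(im[60:300,60:460],None,fx=2,fy=2))"
```

```text
t 12.07 tcp [ 0.6018 -0.0479  0.1222] jaw yaw deg 4.2 aligned 27.1 tilt [ 0.    -0.004] F [-3.8 -6.3  8.8] T [-1.2   1.36  0.42] open 0.0341
offset cm [ 0.2  -0.02  0.16]
```

View pics/w6c.png

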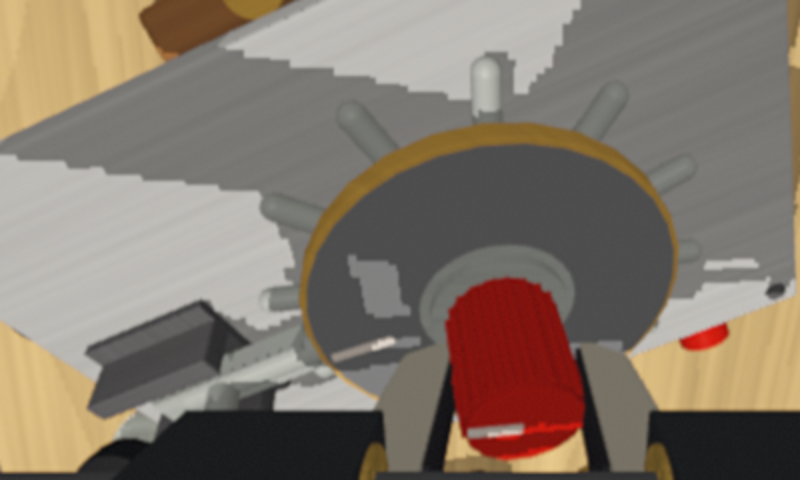

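Call:
step_arm(
  deltas=[
    {"offset":[0,0,0],"roll":0},
    {"offset":[0,0,0],"roll":0},
    {"offset":[0,0,0],"roll":-0.16},
    {"offset":[0,0,0],"roll":-0.16},
    {"offset":[0,0,0],"roll":-0.16},
    {"offset":[0,0,0],"roll":-0.16},
    {"offset":[0,0,0],"roll":-0.16},
    {"offset":[0,0,0],"roll":0},
    {"offset":[0,0,0],"roll":0},
  ],
  fingers=4.6,
)

```text
t: 13.25
tool_pos: [0.6017, -0.0456, 0.1204]
orientation: [-1.083, -2.949, 0.0]
force: [0.0, -0.7, -0.0]
opening: 0.0459
```

```bash
python3 -c "
from h import *
goto([.6015,-.0459,.1206])"
```

```text
t 13.25 tcp [ 0.6017 -0.0456  0.1204] jaw yaw deg 49.7 aligned 27.1 tilt [-0.  0.] F [ 0.  -0.7 -0. ] T [ 0.05 -0.05 -0.03] open 0.0459
offset cm [-0.01 -0.03 -0.02]
```

Call:
step_arm(
  deltas=[
    {"offset":[0,0,0],"roll":0},
    {"offset":[0,0,0],"roll":0},
    {"offset":[0,0,0],"roll":0},
    {"offset":[0,0,0],"roll":0.1},
    {"offset":[0,0,0],"roll":0.1},
    {"offset":[0,0,0],"roll":0.1},
    {"offset":[0,0,0],"roll":0.1},
    {"offset":[0,0,0],"roll":0},
  ],
  fingers=2.5,
  grip_force=25,
)

```text
t: 14.25
tool_pos: [0.6025, -0.0465, 0.1214]
orientation: [1.642, 2.676, -0.0]
force: [2.4, -3.6, 2.7]
opening: 0.0319
```

```bash
python3 -c "
from h import *
goto([.6015,-.0459,.1206])"
```

```text
t 14.25 tcp [ 0.6025 -0.0465  0.1214] jaw yaw deg 26.9 aligned 27.1 tilt [ 0.002 -0.001] F [ 2.4 -3.6  2.7] T [-0.61 -0.38  0.06] open 0.0319
offset cm [ 0.1  -0.07  0.08]
```

Call:
step_arm(
  deltas=[
    {"offset":[0,0,0],"roll":0.1},
    {"offset":[0,0,0],"roll":0.1},
    {"offset":[0,0,0],"roll":0.1},
    {"offset":[0,0,0],"roll":0.1},
    {"offset":[0,0,0],"roll":0},
    {"offset":[0,0,0],"roll":0},
  ],
)

```text
t: 15.0
tool_pos: [0.6016, -0.0474, 0.1217]
orientation: [2.139, 2.299, -0.003]
force: [-2.4, -7.8, 8.2]
opening: 0.0347
```

```bash
python3 -c "
from h import *
goto([.6015,-.0459,.1206])
p=shot('wrist','w7.png')
im=cv2.imread('pics/w7.png');cv2.imwrite('pics/w7c.png',cv2.resize(im[60:300,60:460],None,fx=2,fy=2))"
```

```text
t 15.0 tcp [ 0.6016 -0.0474  0.1217] jaw yaw deg 4.1 aligned 27.1 tilt [-0.    -0.003] F [-2.4 -7.8  8.2] T [-1.37  1.32  0.46] open 0.0347
offset cm [0.15 0.   0.11]
```

View pics/w7c.png

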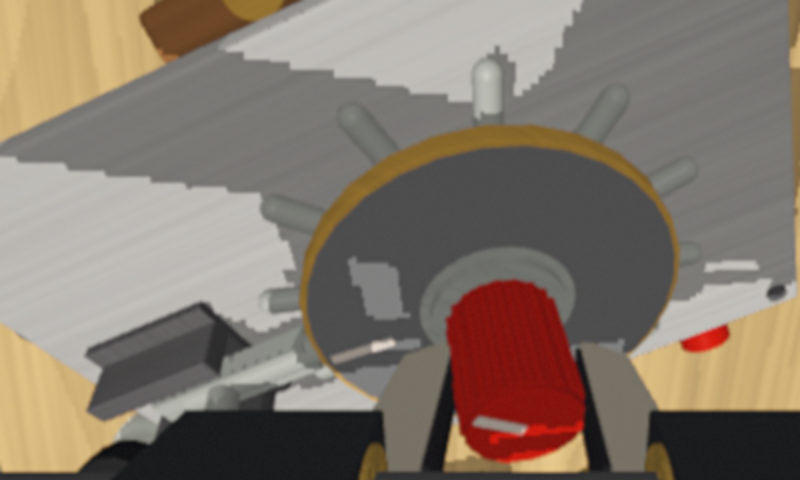

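```bash
cat >> h.py <<'E'
V=np.array([.588,-.0194,2.0435])
def rel(p):
    s=robot.read_state();T=np.eye(4);T[:3,:3]=R.from_rotvec(s['orientation']).as_matrix();T[:3,3]=s['tool_pos'];return p['extrinsics']@T
def onplane(p,E,xy,n):
    def f(u): 
        X=W(V,hp(u[0],u[1],n))[0];c=E[:3,:3]@X+E[:3,3];return [p['fx']*c[0]/c[2]+p['cx']-xy[0],p['fy']*c[1]/c[2]+p['cy']-xy[1]]
    return least_squares(f,[0,0]).x*1000
E
python3 - <<'E'
from h import *
p=shot('wrist');G=rel(p)
def ext(pos,rv):
    T=np.eye(4);T[:3,:3]=R.from_rotvec(rv).as_matrix();T[:3,3]=pos;return G@np.linalg.inv(T)
D={'w2':([.5994,0,.2176],[-2.2205,-2.2205,.0018],2.2,(100,60),[(462,470),(490,455)],[(382,434),(412,413)]),
'w4':([.6015,-.0455,.1206],[-1.836,-2.549,-.001],2,(60,60),[(465,447),(517,440)],[(342,343),(402,332)]),
'w6':([.6018,-.0479,.1222],[2.138,2.299,-.004],2,(60,60),[(468,434),(522,429)],[(332,360),(396,341)]),
'w7':([.6016,-.0474,.1217],[2.139,2.299,-.003],2,(60,60),[(475,420),(525,430)],[(332,360),(396,343)])}
for k,(pos,rv,sc,o,nm,lm) in D.items():
    E=ext(pos,rv);print(k)
    for pts,n in((nm,.0725),(lm,.028)):
        q=[onplane(p,E,np.array(x)/sc+o,n) for x in pts];d=q[0]-q[1]
        print('  ',np.round(q,1).tolist(),'dir out deg',round(np.degrees(np.arctan2(d[1],d[0])),1))
E
```

```text
w2
   [[-4.0, 13.8], [-2.7, 0.8]] dir out deg 95.9
   [[-15.9, 51.0], [-11.6, 33.0]] dir out deg 103.4
w4
   [[-2.0, 13.5], [-2.0, -0.0]] dir out deg 90.1
   [[-5.6, 53.0], [-4.5, 33.4]] dir out deg 93.3
w6
   [[3.8, 13.0], [-2.6, 0.5]] dir out deg 62.5
   [[2.6, 54.1], [-0.2, 33.2]] dir out deg 82.4
w7
   [[9.6, 8.8], [-2.3, -0.3]] dir out deg 37.3
   [[3.5, 53.5], [-0.1, 33.2]] dir out deg 79.9
```

Measured against the lap mark, the nut is at about 0.74 rad, not home yet (1.1). Some slip per stroke. Repeating with a firmer grip.

Call:
step_arm(
  deltas=[
    {"offset":[0,0,0],"roll":0},
    {"offset":[0,0,0],"roll":0},
    {"offset":[0,0,0],"roll":-0.16},
    {"offset":[0,0,0],"roll":-0.16},
    {"offset":[0,0,0],"roll":-0.16},
    {"offset":[0,0,0],"roll":-0.16},
    {"offset":[0,0,0],"roll":-0.16},
    {"offset":[0,0,0],"roll":0},
    {"offset":[0,0,0],"roll":0},
  ],
  fingers=4.6,
)

```text
t: 16.23
tool_pos: [0.6016, -0.0455, 0.1204]
orientation: [-1.083, -2.949, -0.0]
force: [-0.2, -0.3, 0.4]
opening: 0.0457
```

Call:
step_arm(
  deltas=[
    {"offset":[0,0,0],"roll":0},
    {"offset":[0,0,0],"roll":0},
    {"offset":[0,0,0],"roll":0},
    {"offset":[0,0,0],"roll":0.1},
    {"offset":[0,0,0],"roll":0.1},
    {"offset":[0,0,0],"roll":0.1},
    {"offset":[0,0,0],"roll":0.1},
    {"offset":[0,0,0],"roll":0},
  ],
  fingers=2.5,
  grip_force=40,
)

```text
t: 17.23
tool_pos: [0.603, -0.0474, 0.122]
orientation: [1.645, 2.672, -0.001]
force: [1.8, -4.5, 3.0]
opening: 0.0312
```

```bash
python3 -c "
from h import *
goto([.6015,-.0459,.1206])"
```

```text
t 17.23 tcp [ 0.603  -0.0474  0.122 ] jaw yaw deg 26.8 aligned 27.1 tilt [ 0.003 -0.003] F [ 1.8 -4.5  3. ] T [-1.03 -0.28  0.13] open 0.0312
offset cm [ 0.2  -0.07  0.14]
```

Call:
step_arm(
  deltas=[
    {"offset":[0,0,0],"roll":0.1},
    {"offset":[0,0,0],"roll":0.1},
    {"offset":[0,0,0],"roll":0.1},
    {"offset":[0,0,0],"roll":0.1},
    {"offset":[0,0,0],"roll":0},
    {"offset":[0,0,0],"roll":0},
  ],
)

```text
t: 17.98
tool_pos: [0.602, -0.0491, 0.1216]
orientation: [2.141, 2.294, -0.006]
force: [-1.0, -12.2, 4.8]
opening: 0.0337
```

```bash
cat >> h.py <<'E'
def mark(name):
    """nut/lap mark angles by rectifying the wrist view onto nut-top and lap planes"""
    p=shot('wrist',name);out=[]
    for n,h in((.0725,18),(.028,60)):
        g=np.linspace(-h,h,300)/1000;A,B=np.meshgrid(g,g)
        q=proj(p,W(V,np.stack([hp(a,b,n) for a,b in zip(A.ravel(),B.ravel())]))).reshape(300,300,2).astype(np.float32)
        out.append(cv2.remap(p['pixels'],q[...,0],q[...,1],cv2.INTER_LINEAR)[:,:,::-1])
    cv2.imwrite('pics/rect_'+name,np.hstack(out))
    a=out[0].astype(int);m=(a.min(2)>90)&(a.max(2)-a.min(2)<70)
    g=np.linspace(-18,18,300);A,B=np.meshgrid(g,g);m&=np.hypot(A,B)<15
    m=cv2.morphologyEx(m.astype(np.uint8),cv2.MORPH_OPEN,np.ones((9,9)));k,l,st,_=cv2.connectedComponentsWithStats(m)
    for i in range(1,k):
        mm=l==i;X=np.c_[A[mm],B[mm]];c=X.mean(0);w,e=np.linalg.eigh(np.cov(X.T));d=e[:,1]*np.sign(e[:,1]@(c+[2,0]));print('nut mark blob',mm.sum(),c.round(1),'axis deg',np.degrees(np.arctan2(d[1],d[0])).round(1))
E
python3 -c "
from h import *
goto([.6015,-.0459,.1206]);mark('w8.png')"
```

```text
t 17.98 tcp [ 0.602  -0.0491  0.1216] jaw yaw deg 3.9 aligned 27.1 tilt [ 0.001 -0.005] F [ -1.  -12.2   4.8] T [-2.47  0.9   0.88] open 0.0337
offset cm [ 0.32 -0.02  0.1 ]
nut mark blob 3592 [5.4 2.3] axis deg 20.0
```

View pics/rect_w8.png

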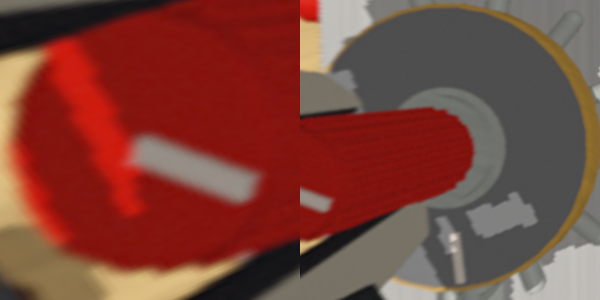

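The nut mark is at about 20° and the lap mark at about 80°, so the nut is near 1.05 rad. One more stroke will show whether it still moves.

Call:
step_arm(
  deltas=[
    {"offset":[0,0,0],"roll":0},
    {"offset":[0,0,0],"roll":0},
    {"offset":[0,0,0],"roll":-0.16},
    {"offset":[0,0,0],"roll":-0.16},
    {"offset":[0,0,0],"roll":-0.16},
    {"offset":[0,0,0],"roll":-0.16},
    {"offset":[0,0,0],"roll":-0.16},
    {"offset":[0,0,0],"roll":0},
    {"offset":[0,0,0],"roll":0},
  ],
  fingers=4.6,
)

```text
t: 19.15
tool_pos: [0.6017, -0.0455, 0.1205]
orientation: [-1.084, -2.949, -0.0]
force: [-0.1, -0.9, -1.1]
opening: 0.0461
```

Call:
step_arm(
  deltas=[
    {"offset":[0,0,0],"roll":0},
    {"offset":[0,0,0],"roll":0},
    {"offset":[0,0,0],"roll":0},
    {"offset":[0,0,0],"roll":0.1},
    {"offset":[0,0,0],"roll":0.1},
    {"offset":[0,0,0],"roll":0.1},
    {"offset":[0,0,0],"roll":0.1},
    {"offset":[0,0,0],"roll":0},
  ],
  fingers=2.5,
)

```text
t: 20.15
tool_pos: [0.6033, -0.048, 0.1215]
orientation: [1.645, 2.671, -0.002]
force: [5.9, -7.9, -1.4]
opening: 0.0316
```

```bash
python3 -c "
from h import *
goto([.6015,-.0459,.1206]);mark('w9a.png')"
```

```text
t 20.15 tcp [ 0.6033 -0.048   0.1215] jaw yaw deg 26.7 aligned 27.1 tilt [ 0.004 -0.003] F [ 5.9 -7.9 -1.4] T [-1.43 -1.02  0.1 ] open 0.0316
offset cm [ 0.27 -0.07  0.09]
nut mark blob 3424 [5.1 1.9] axis deg 20.1
```

Call:
step_arm(
  deltas=[
    {"offset":[0,0,0],"roll":0.1},
    {"offset":[0,0,0],"roll":0.1},
    {"offset":[0,0,0],"roll":0.1},
    {"offset":[0,0,0],"roll":0.1},
    {"offset":[0,0,0],"roll":0},
    {"offset":[0,0,0],"roll":0},
  ],
)

```text
t: 20.95
tool_pos: [0.6019, -0.0488, 0.1216]
orientation: [2.141, 2.294, -0.005]
force: [-1.8, -10.0, 4.8]
opening: 0.0337
```

```bash
python3 -c "
from h import *
goto([.6015,-.0459,.1206]);mark('w9.png')"
```

```text
t 20.95 tcp [ 0.6019 -0.0488  0.1216] jaw yaw deg 4.0 aligned 27.1 tilt [ 0.    -0.005] F [ -1.8 -10.    4.8] T [-2.3   0.94  1.09] open 0.0337
offset cm [ 0.29 -0.02  0.1 ]
nut mark blob 3580 [5.3 2.3] axis deg 19.8
```

The mark stays at 20° through a whole extra stroke at 40 N, so the nut is at its stop. I'll release and return to the lock.

Call:
step_arm(
  deltas=[
    {"offset":[0,0,0],"roll":0},
    {"offset":[0,0,0],"roll":0},
    {"offset":[0,0,-3],"roll":0},
    {"offset":[0,0,-4],"roll":0},
    {"offset":[0,0,0],"roll":-0.15},
    {"offset":[0,0,0],"roll":-0.15},
    {"offset":[0,0,0],"roll":-0.1},
    {"offset":[0,0,0],"roll":0},
    {"offset":[0,0,0],"roll":0},
  ],
  fingers=4.6,
)

```text
t: 22.12
tool_pos: [0.6017, -0.0455, 0.1905]
orientation: [-1.646, -2.676, -0.0]
force: [-0.1, -0.3, 0.3]
opening: 0.0457
```

```bash
python3 -c "
from h import *
goto([.513,-.0868,.1145])"
```

```text
t 22.12 tcp [ 0.6017 -0.0455  0.1905] jaw yaw deg 26.8 aligned 27.1 tilt [-0.  0.] F [-0.1 -0.3  0.3] T [ 0.03 -0.06  0.01] open 0.0457
offset cm [ 0.31 -9.78  7.6 ]
```

Call:
step_arm(
  deltas=[
    {"offset":[0.15,-4.9,0],"roll":0},
    {"offset":[0.15,-4.9,0],"roll":0},
    {"offset":[0,0,0],"roll":0},
    {"offset":[0,0,3],"roll":0},
    {"offset":[0,0,3],"roll":0},
    {"offset":[0,0,1.5],"roll":0},
    {"offset":[0,0,0],"roll":0},
    {"offset":[0,0,0],"roll":0},
  ],
)

```text
t: 23.12
tool_pos: [0.5141, -0.0875, 0.1169]
orientation: [1.642, 2.676, 0.001]
force: [0.4, -0.8, 0.1]
opening: 0.046
```

Call:
step_arm(
  deltas=[
    {"offset":[0,0,0],"roll":0},
    {"offset":[0,0,0],"roll":0},
    {"offset":[0,0,0],"roll":0},
    {"offset":[0,0,0],"roll":0},
  ],
  fingers=1.5,
  grip_force=20,
)

```text
t: 23.62
tool_pos: [0.5134, -0.0875, 0.1161]
orientation: [1.643, 2.677, 0.0]
force: [0.4, 0.6, 2.4]
opening: 0.0218
```

Call:
step_arm(
  deltas=[
    {"offset":[0,-0.5,0],"roll":0},
    {"offset":[0,-0.5,0],"roll":0},
    {"offset":[0,-0.5,0],"roll":0},
    {"offset":[0,-0.3,0],"roll":0},
    {"offset":[0,-0.15,0],"roll":0},
    {"offset":[0,-0.15,0],"roll":0},
    {"offset":[0,0,0],"roll":0},
    {"offset":[0,0,0],"roll":0},
  ],
)

```text
t: 24.62
tool_pos: [0.4955, -0.0964, 0.1161]
orientation: [1.642, 2.676, 0.003]
force: [7.6, 3.6, 1.5]
opening: 0.022
```

```bash
python3 -c "
from h import *
goto([.513,-.0868,.1145])"
```

```text
t 24.62 tcp [ 0.4955 -0.0964  0.1161] jaw yaw deg 26.9 aligned 27.1 tilt [0.003 0.001] F [7.6 3.6 1.5] T [ 0.75 -1.25 -0.02] open 0.022
offset cm [0.07 1.99 0.16]
```

Call:
step_arm(
  deltas=[
    {"offset":[0,-0.2,0],"roll":0},
    {"offset":[0,0,0],"roll":0},
    {"offset":[0,0,0],"roll":0},
  ],
)

```text
t: 25.0
tool_pos: [0.4954, -0.0965, 0.1161]
orientation: [1.64, 2.674, 0.008]
force: [17.2, 8.8, -4.7]
opening: 0.0215
```

Call:
step_arm(
  deltas=[
    {"offset":[0,0.2,0],"roll":0},
    {"offset":[0,0,0],"roll":0},
  ],
)

```text
t: 25.25
tool_pos: [0.4956, -0.0964, 0.1161]
orientation: [1.642, 2.676, 0.003]
force: [6.2, 4.7, 2.3]
opening: 0.0218
```

Call:
step_arm(
  deltas=[
    {"offset":[0,0,0],"roll":0},
    {"offset":[0,0,0],"roll":0},
    {"offset":[0,0,-4],"roll":0},
    {"offset":[0,0,-5],"roll":0},
    {"offset":[0,0,-5],"roll":0},
    {"offset":[3,0,0],"roll":0},
    {"offset":[0,0,0],"roll":0},
    {"offset":[0,0,0],"roll":0},
  ],
  fingers=5,
)

```text
t: 26.25
tool_pos: [0.4802, -0.0705, 0.2547]
orientation: [-1.642, -2.677, 0.001]
force: [-0.3, -0.2, -0.6]
opening: 0.0499
```

```bash
python3 -c "
from h import *
goto([.513,-.0868,.1145]);p=shot('side','s10.png')
hs=cv2.cvtColor(p['pixels'],cv2.COLOR_RGB2HSV);print(np.argwhere(cv2.inRange(hs,(24,180,120),(32,255,255))[150:200,370:420]).mean(0)[::-1]+[370,150])
mark('w10.png')
a=cv2.resize(cv2.imread('pics/s10.png')[140:280,240:460],(550,350));b=cv2.resize(cv2.imread('pics/rect_w10.png'),(550,250));cv2.imwrite('pics/c10.png',np.vstack([a,b]))"
```

```text
t 26.25 tcp [ 0.4802 -0.0705  0.2547] jaw yaw deg 26.9 aligned 27.1 tilt [-0.002 -0.   ] F [-0.3 -0.2 -0.6] T [-0.   -0.03  0.01] open 0.0499
offset cm [-2.94  2.2  14.02]
[397.76068376 173.65811966]
nut mark blob 3643 [5.6 1.3] axis deg 21.0
```

View pics/c10.png

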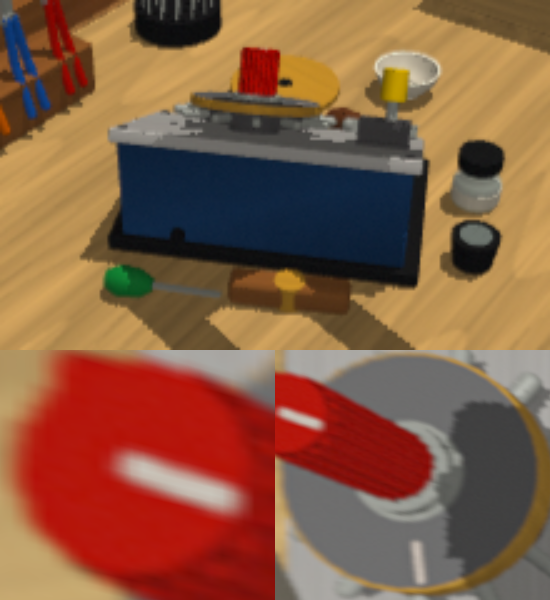

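```bash
python3 -c "
from h import *
print(robot.close_job())"
```

```text
the job is handed in; nothing more can be done
None
```

I did the job in the order asked and handed it in at about 26 s. As usual, no verdict was reported.

- **Lap:** A pin stood in front of the bolt, so I first turned the free lap about 10–15° by the nut, until two pins straddled the bolt.
- **Lock in:** I pushed the lock to its hard stop; the camera put its slide at about 20 mm.
- **Nut:** The moves allow only a vertical tool, not one along the sloping axis. I tightened the nut in four regripped strokes, gripping across the slide direction. The grip slipped on part of each stroke, so I judged "home" by the white marks. They showed about 60° (1.05 rad) of turn from the lap's mark, measured to ±3°. The stop is at 63° if the two marks line up at zero, which I assumed. The nut did not move at all over a full extra stroke at 40 N grip.
- **Lock out:** I drew the lock back 20 mm to its outer stop, where the force rose without further movement. The camera agrees the slide is at about 0. I then let go and raised the arm clear.

In the last picture the robot touches nothing, the nut is still tight against the lap, and the bench things in view look unmoved. The highest force I read at the wrist was about 28 N. I did not spin the lap to check that it runs free; I rely on the lock being fully out.

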